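# Hold the check cell in the galley water tester's beam

### The job

Switch on the water clarity tester's lamp by pushing its red-knobbed lever fully over to the far side; only then take the blue-capped glass check cell out of the rack, gripping it by its two white frosted faces and never touching its clear windows with the fingers. Bring it between the lamp post and the sensor post and hold it there upright and still, its middle in line with the two lenses and half-way between them, its clear windows squarely facing the lenses, touching nothing but the fingers. Finish while still holding it there, with the lamp left on, and leave the two spare cells and the crockery, flask, jam pack and foil dish where they stand.

Things in the scene. Friction and masses are not known exactly. Their poses are not given: they have to be found in the camera images.
- cell_center (a point): Centre (35 mm above the underside, 50 mm above the counter in the rack) of the blue-capped check cell: solid glass, 24 x 24 x 70 mm tall, about 60 g, upright in one of three rack sockets. x axis: out through the two clear see-through windows; y: out through the two opaque white frosted faces (18 mm wide, 24 mm apart, from 27 mm below to 23 mm above this point); z up. Cap 12 mm tall on top.
- cell: The same blue-capped cell, origin at the centre of its underside, axes as above. Frosted plates and windows both stand 2 mm proud of the glass core.
- rack: Fixed grey rack block, 165 mm (its x) by 60 mm (y) by 30 mm tall, origin under its centre; three square sockets 27 mm wide, 15 mm deep, in a row along its x, 50 mm apart. Cells stand with frosted faces towards the rack's +y and -y sides, so the fingers come down on either side of the row.
- beam (a point): Middle of the fixed clarity tester's light path, half-way between its two lenses, 115 mm above the counter. Axes are the tester's: y along the beam towards the lamp, x to its far side, z up. The lenses (18 mm across) sit in the posts' inner faces, 35 mm either side of this point along y.
- tester: The fixed clarity tester; origin on the counter 115 mm below the beam point, same axes. Grey base 120 mm (x) by 290 mm (y from -190 to +100), 30 mm tall; on it a black lamp post (+y) and white sensor post (-y), each 50 mm (x) by 45 mm (y), inner faces 70 mm apart, tops 135 mm above the counter.
- lamp_lever (a joint): Lamp lever angle in rad: 0 is off, leaning to the tester's -x (robot) side; 1.0 is its stop, fully over to the +x (far) side, lamp on. Starts between 0 and 0.25, turns easily (1 to 2 N at the knob) and stays where it is left.
- lamp_lever_tip (a point): Centre of the red ball knob, 26 mm across, on the lever's end (moves with it). Pivot: in the tester's frame x 0, y -150 mm, 52 mm above the counter; knob centre 55 mm from it, swinging from x -26 to +26 mm, 100 to 107 mm above the counter. The lever's block is 70 (x) by 50 (y) mm, its top 55 mm above the counter.
- spare_red_center (a point): Centre of a spare cell, same shape and size, with a red cap, in another socket. Leave alone.
- spare_grey_center (a point): Centre of a spare cell, same shape and size, with a black cap, in another socket. Leave alone.
- flask: White flask with black lid, 72 mm across, 210 mm tall; origin under its centre. Leave alone.
- fruit_bowl: White bowl of fruit pieces, 140 mm across, 50 mm tall; origin under its centre. Leave alone.
- fruit_bowl2: Second such bowl. Leave alone.
- tumbler0: Amber glass tumbler, 72 mm across, 85 mm tall, on a tray; origin under its centre. Leave alone.
- tumbler1: Clear glass tumbler, same size, on the tray. Leave alone.
- jam_pack: Small jam portion pack, white with red top, 46 x 34 x 16 mm; origin under its centre. Leave alone.
- foil_dish: Foil dish, 100 x 75 x 30 mm; origin under its centre. Leave alone.

How it is judged:
On the way, in this order (a step that is already met when the one before it is completed fails the run):
1. the lamp lever is fully over (on) while the blue-capped cell still stands in the rack (value of joint lamp_lever above 0.8 rad and distance of cell_center from where it was at the start of the episode below 0.012 m), for 0.2 s.
2. the cell is lifted clear of the rack, gripped by both frosted faces (height (world z) of cell_center above 0.075 m and value of joint lamp_lever above 0.8 rad and contact force between the fingers and cell_c3 above 0.5 N and contact force between the fingers and cell_c4 above 0.5 N), for 0.2 s.
At the end, for the whole second after the job is handed in: Cell held still by both frosted faces, centre within 7 mm across, 10 mm in height and 10 mm along the beam of its middle, upright and square within 0.15 rad, not touching the tester; lever past 0.8 rad; spare cells within 12 mm, other things within 30 mm of where they were (x of cell_center in the frame of beam between -0.007 and 0.007 m and y of cell_center in the frame of beam between -0.01 and 0.01 m and z of cell_center in the frame of beam between -0.01 and 0.01 m and angle between the x axis of cell_center and the y axis of beam, either way round below 0.15 rad and angle between cell_center's own z axis and vertical below 0.15 rad and contact force between the fingers and cell_c3 above 0.5 N and contact force between the fingers and cell_c4 above 0.5 N and contact force between cell and tester below 0.2 N and value of joint lamp_lever above 0.8 rad and linear speed of cell below 0.02 m/s and distance of each of spare_red_center, spare_grey_center from where it was at the start of the episode below 0.012 m and distance of each of flask, fruit_bowl, fruit_bowl2, tumbler0, tumbler1, jam_pack, foil_dish from where it was at the start of the episode below 0.03 m); the arm keeps its last pose, push and grip.
It fails at once if the fingers touch a clear window of the cell (contact force between the fingers and cell_c1 above 0.5 N or contact force between the fingers and cell_c2 above 0.5 N).
It fails at once if a spare cell is taken from its socket or another thing on the counter is knocked away (distance of any of spare_red_center, spare_grey_center from where it was at the start of the episode above 0.012 m or distance of any of flask, fruit_bowl, fruit_bowl2, tumbler0, tumbler1, jam_pack, foil_dish from where it was at the start of the episode above 0.03 m).
It also fails if it takes over 51 s, if anything falls off the work surface, if the arm or the gripper's body presses on something with over 40 N, if the wrist force passes 120 N, or if a joint passes its speed limit or range.

### The arm

A 6-joint arm with a two-finger parallel gripper is mounted at the origin on the work surface. World frame = base frame: x ahead of the robot, y to its left, z up, the work surface at z = 0. Lengths are in m, angles in rad, forces in N, time in s.
With the tool pointing down it reaches from about 0.35 to 0.775 m from the base axis. Payload 7.3 kg.
Tool frame: the origin (TCP) lies on the front face of the gripper's body, between the roots of the fingers; the fingertips stand 66 mm ahead of it and the grasp point (between the pads) lies 47 mm ahead of it; z points along the fingers, y is the direction in which the jaws open and shut (so a half turn about z gives the same grasp; the last joint's range is limited). The gripper opens to 92 mm and grips with 3 to 60 N. Pads are 19 mm wide; open, the fingers measure 130 mm over their backs; the gripper's body (75 mm by 190 mm) begins 47 mm behind the grasp point.
Start: joints at [-1.332, 0.342, 1.524, -0, 1.275, -0.146], TCP at [0.197, -0.487, 0.292] pointing down, gripper open.
Joint ranges: [-2.53, 2.53], [-0.77, 2.02], [0.04, 2.7], [-1, 4.14], [0.28, 2.66], [-3.11, 3.11]. Speed limits (rad/s): [2.57, 2.57, 3.14, 3.14, 3.14, 3.14].

### API

Orientations are given as [roll, pitch, yaw] about the fixed x, y, z axes, in that order (R = Rz(yaw) Ry(pitch) Rx(roll)).
In Python, from cell import observe, read_camera, hand_in, search_frame, tip_of gives the robot as it stands. The module is installed in compiled form; this text tells all that it offers.
- The arm moves only by the tool apply_moves, never from a script. Its argument "motion" is a list of rows, each an object with "offset": the shift along the tool's x, y, z in mm, a list of three; "rotation": the turn, a rotation vector about the tool's x, y, z in rad, a list of three. In form: [{"offset": [x, y, z], "rotation": [rx, ry, rz]}, ...]. A call has 1 to 12 rows; each row shifts and turns the pose as measured when the row begins, along the tool's axes as they then stand; what a row does not reach is not made up. A row lasts 1/12 s, in which the tool goes at most 41.7 mm and 7.16 degrees, less where a joint would pass 70% of its speed; a pose out of reach is approached as far as the arm can. A call with a gripper value outside its range is refused whole. "grip" is the closure, from 0 (fully open) to 1 (shut), set as the call begins (left out, the last holds). The fingers move at their own pace and stop on an object; "grip_force" is the grip in N (left out, the last holds). Time passes only in rows, so rows that do not move let the fingers close. It gives the time, the measured TCP pose, the force and the opening at its end, in the units of the state.
- observe(): the state, without advancing time (a new reading comes with each control period).
- read_camera(name): name is "side" or "top"; returns a dict with "img" (480x640x3 uint8, red, green, blue), "camera_matrix" (3x3 intrinsics, pixels), "D" ([k1, k2, p1, p2, k3] as OpenCV has them; the pictures are not rectified), "R" (3x3) and "t" (3): a world point X has camera coordinates R X + t. Camera axes: x right, y down, z forward; pixel columns grow to the right and rows downward; lengths in m; the calibration is good to about 2 mm. A picture is of the moment at which its call begins. There is no depth.
- hand_in(): hands the job in, once; it reports no verdict.
Trained networks look in a picture, given as the dict that the camera call returned (one of the last four; its "shot" number tells which), for a name from the list of things; names that differ only in an ending like _2 or _b are one class to them, and where a whole thing is asked for, a point or a joint stands for the part that bears it (a point fixed in the world has none). Each returns a list of dicts, best first, with "score" (0 to 1); they miss things now and then, are a little off and sometimes report something else, mostly with a low value. They report only what shows in the picture. A call takes as long as a camera call.
- search_frame(query, picture): "location" ([x, y, z] in m, in world coordinates, good to about 4 mm: the middle of the surface that is visible of it).
- tip_of(query, picture): "location" ([x, y, z] in m, in world coordinates, good to about 4 mm: a listed point, or the origin of a listed thing).
The state is a dict: "time": time; "qpos": joint angles; "qvel": joint speeds; "joint_efforts": joint torques, N m; "tool_pos": TCP position; "tool_rot": TCP orientation; "contact_force": force on the tool from outside, world axes, zero at the start; "torque": the same for the moment, N m; "opening": finger opening in m.
Only numpy, scipy, OpenCV 4.12 (cv2) and the standard library are available. Lean on these libraries where they do the work, as an engineer would, in place of code of your own. Each camera call takes 0.05 s, during which the arm holds its last target.

## Working session

There is one attempt and no reset: what is moved stays moved. The work goes in short steps, Python scripts to look and compute and a tool call to move; the robot and the scene stay as the last step left them, time stands still between calls to the robot, and variables do not carry over. Pictures are saved under pics/ and viewed, and the job is handed in when it is done.

Besides the shell and the picture viewer there is one more tool, called after "Call:" in YAML: its name, and indented under it one key for each argument. apply_moves: Moves the arm, as the interface text tells. Its arguments: {"type":"object","properties":{"motion":{"type":"array"},"grip":{"type":"number"},"grip_force":{"type":"number"}},"required":["motion"]}

```bash
mkdir -p pics; ls
python3 - <<'E'
from cell import *
import cv2
s=observe();print({k:s[k] for k in('time','tool_pos','tool_rot','opening')})
T={n:read_camera(n) for n in('side','top')}
for n,p in T.items():
    cv2.imwrite(f'pics/{n}0.png',p['img'][:,:,::-1]); print(n,p['camera_matrix'].tolist(),p['R'].tolist(),p['t'].tolist(),p['D'])
    for q in ['cell_center','beam','tester','rack','lamp_lever_tip','spare_red_center','spare_grey_center','flask','foil_dish']:
        try:
            print(n,q,[(r['score'],[round(v,4) for v in r['location']]) for r in tip_of(q,p)[:3]])
        except Exception as e: print(q,e)
print(observe()['time'])
E
```

```text
pics
{'time': 0.0, 'tool_pos': array([ 0.19700928, -0.48630984,  0.29154486]), 'tool_rot': array([-3.14005414e+00, -2.20628771e-04,  3.84786772e-01]), 'opening': 0.09140709139830679}
side [[539.0320606072784, 0.0, 317.0849661279065], [0.0, 539.0320606072784, 244.40547685299956], [0.0, 0.0, 1.0]] [[-0.9502209302464271, -0.31107309329995525, 0.01771198313041679], [-0.24640589272846156, 0.7154610590289983, -0.6537580661389917], [0.19069430969566112, -0.6255789347779397, -0.7564963163240082]] [0.5263019345660463, 0.22260950826615933, 1.578427368853631] [-0.00927798  0.          0.          0.          0.        ]
side cell_center [(0.74, [0.4833, 0.2522, 0.0519])]
side beam [(0.81, [0.4704, -0.1143, 0.117])]
side tester [(0.97, [0.4646, -0.1141, -0.0012])]
side rack [(0.87, [0.4832, 0.2525, -0.0001])]
side lamp_lever_tip [(0.63, [0.4678, -0.1142, 0.1152]), (0.43, [0.4219, -0.2594, 0.1058])]
side spare_red_center [(0.66, [0.5245, 0.2779, 0.0472])]
side spare_grey_center [(0.51, [0.4387, 0.2357, 0.0472])]
side flask [(0.88, [0.6564, 0.452, 0.0004])]
side foil_dish [(0.58, [0.3647, -0.4465,
[... 197 characters left out ...]
-0.9911473642552464, 0.02177241333883783, -0.1309689442092327], [0.1312090824863109, 0.009987146695967336, -0.9913044101455284]] [0.008756460448622902, 0.5779357292475417, 1.2256733386262957] [-0.05135725  0.          0.          0.          0.        ]
top cell_center [(0.51, [0.4846, 0.2537, 0.051])]
top beam [(0.78, [0.4711, -0.1144, 0.1152])]
top tester [(0.94, [0.466, -0.1141, 0.0036])]
top rack [(0.76, [0.4829, 0.2504, 0.0037])]
top lamp_lever_tip [(0.42, [0.4208, -0.26, 0.1045])]
top spare_red_center [(0.5, [0.526, 0.2742, 0.0525])]
top spare_grey_center [(0.44, [0.4372, 0.2374, 0.0496])]
top flask [(0.73, [0.6584, 0.4498, -0.0028])]
top foil_dish [(0.7, [0.361, -0.4496, 0.0012])]
1.0
```

View pics/side0.png

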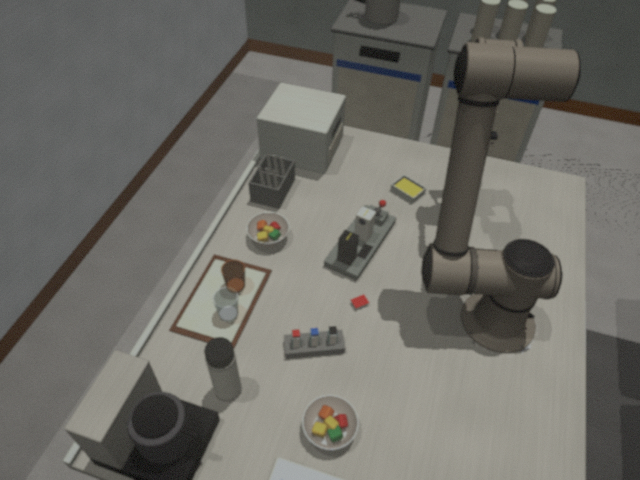

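View pics/top0.png

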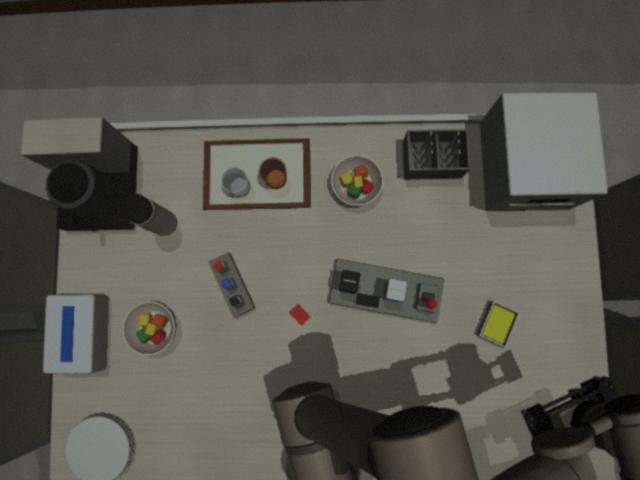

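Side view: the rack is at about (314,343) with the blue cap in the middle, and the tester is at (360,242). The top view shows the same: rack (231,284), red knob (431,303). The knob leans toward the robot. Next I'll refine the yaws with upscaled crops.

```bash
cat > h.py <<'E'
import numpy as np,cv2,pickle
def proj(p,X):
    r,_=cv2.Rodrigues(np.array(p['R']));return cv2.projectPoints(np.array(X,float).reshape(-1,3),r,np.array(p['t'],float),np.array(p['camera_matrix']),np.array(p['D'],float))[0][:,0]
def box(x0,x1,y0,y1,z0,z1):
    c=[(x,y,z) for z in(z0,z1) for x,y in((x0,y0),(x1,y0),(x1,y1),(x0,y1))]
    e=[(0,1),(1,2),(2,3),(3,0),(4,5),(5,6),(6,7),(7,4),(0,4),(1,5),(2,6),(3,7)]
    return np.array(c),e
def w(x,y,yaw,P): 
    c,s=np.cos(yaw),np.sin(yaw);P=np.array(P,float).reshape(-1,3);return np.c_[x+c*P[:,0]-s*P[:,1],y+s*P[:,0]+c*P[:,1],P[:,2]]
TEST=[box(-.06,.06,-.19,.1,0,.03),box(-.025,.025,.035,.08,.03,.135),box(-.025,.025,-.08,-.035,.03,.135)]
RACK=[box(-.0825,.0825,-.03,.03,0,.03)]
def crop(p,ctr,half,items,fn,sc=5):
    x0,y0=int(ctr[0]-half[0]),int(ctr[1]-half[1]);im=p['img'][y0:y0+2*half[1],x0:x0+2*half[0],::-1]
    im=cv2.resize(im,None,fx=sc,fy=sc,interpolation=cv2.INTER_CUBIC);im=cv2.convertScaleAbs(im,alpha=1.5)
    for pose,bs in items:
        for c,e in bs:
            q=(proj(p,w(*pose,c))-[x0,y0]+.5)*sc
            for a,b in e: cv2.line(im,tuple(int(v) for v in q[a]),tuple(int(v) for v in q[b]),(0,255,0),1)
    cv2.imwrite(fn,im)
E
python3 - <<'E'
from cell import *
from h import *
T={n:read_camera(n) for n in('side','top')};pickle.dump(T,open('T.pkl','wb'))
it=[((.4708,-.1143,np.deg2rad(-9.6)),TEST),((.4838,.2530,np.deg2rad(24.4)),RACK)]
crop(T['top'],(388,290),(65,45),it,'pics/a_top_t.png',6)
crop(T['top'],(231,284),(40,45),it,'pics/a_top_r.png',6)
crop(T['side'],(360,240),(60,50),it,'pics/a_side_t.png',6)
crop(T['side'],(314,340),(45,35),it,'pics/a_side_r.png',6)
E
```

```text
(no output)
```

View pics/a_top_t.png

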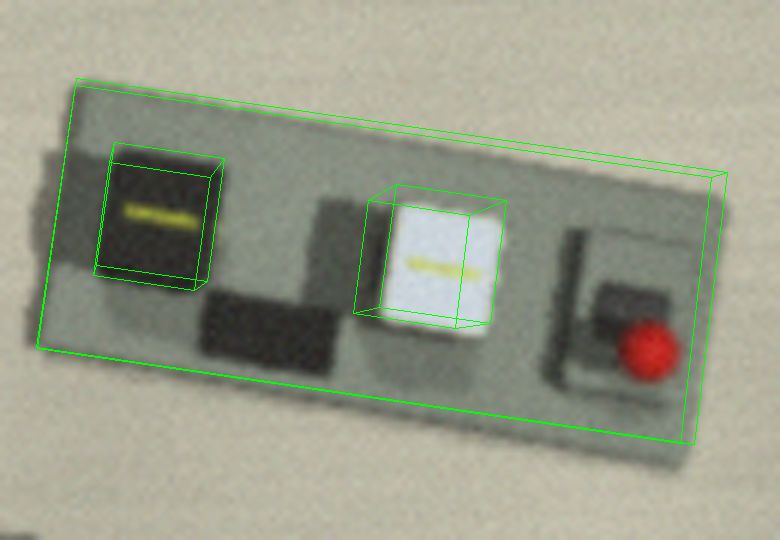

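View pics/a_top_r.png

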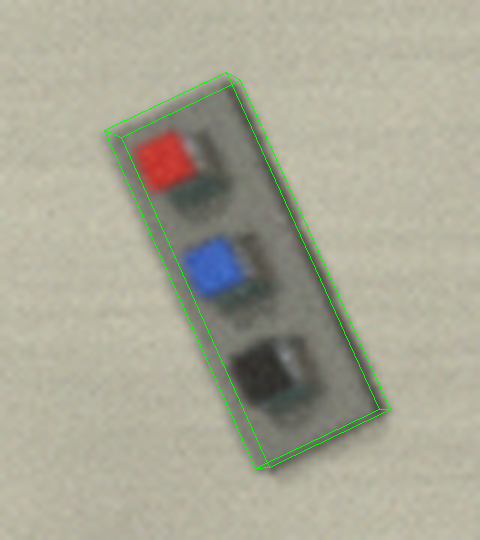

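View pics/a_side_t.png

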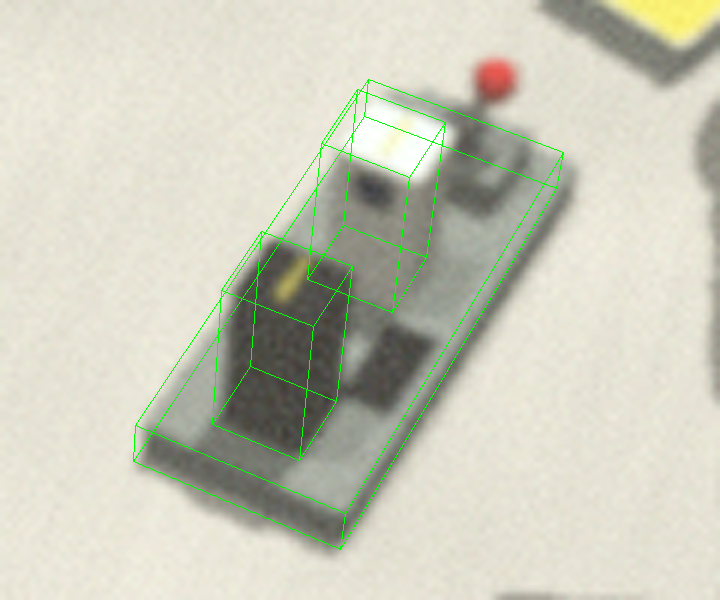

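View pics/a_side_r.png

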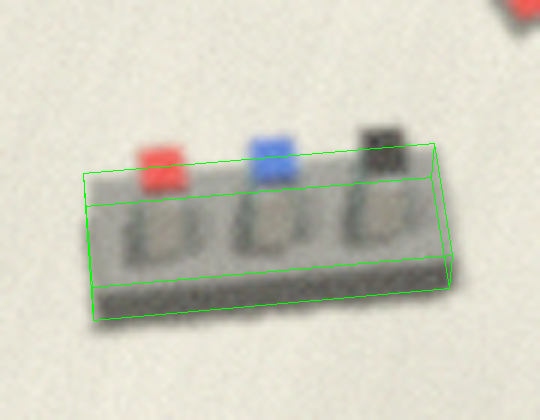

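Run:
```python
from h import *
T=pickle.load(open('T.pkl','rb'))
a=T['top'];b=T['side']
def c(p,x0,y0,x1,y1,s,f):
    im=cv2.resize(p['img'][y0:y1,x0:x1,::-1],None,fx=s,fy=s,interpolation=cv2.INTER_CUBIC)
    im=cv2.convertScaleAbs(im,alpha=2.0)
    for k in range(0,x1-x0,10): cv2.putText(im,str(x0+k),(k*s,8),0,.3,(0,0,255),1);cv2.line(im,(k*s,8),(k*s,12),(0,0,255))
    for k in range(0,y1-y0,10): cv2.putText(im,str(y0+k),(0,k*s+4),0,.3,(0,0,255),1)
    cv2.imwrite(f,im)
c(a,325,255,450,325,6,'pics/b1.png');c(b,320,198,400,280,7,'pics/b2.png')
```

```text
(no output)
```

View pics/b1.png

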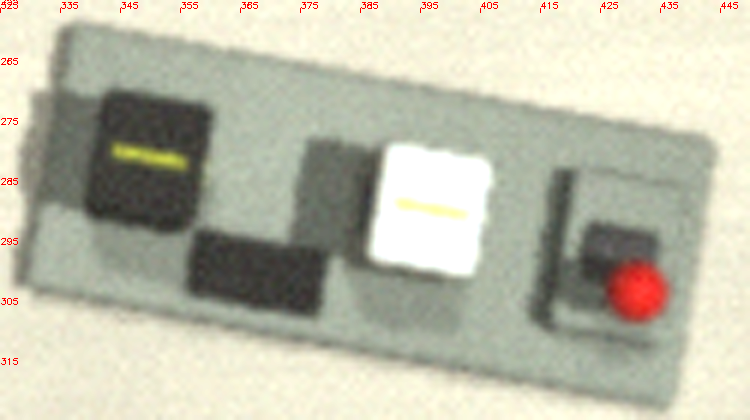

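View pics/b2.png

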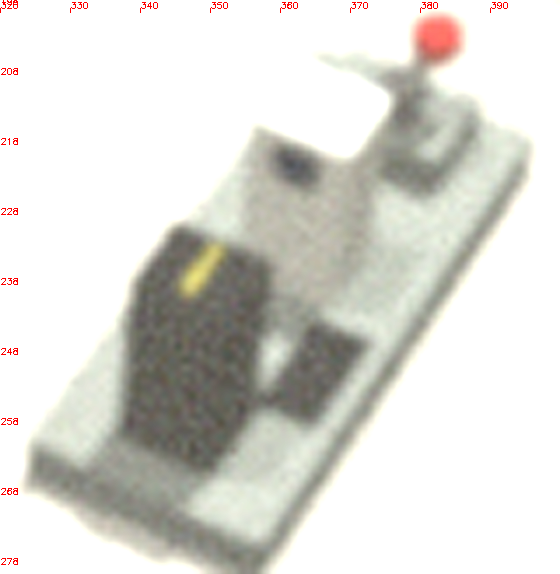

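Run:
```python
from h import *
from scipy.optimize import least_squares
T=pickle.load(open('T.pkl','rb'))
top=[((.06,.1,.03),(68,25)),((.06,-.19,.03),(716,140)),((-.06,-.19,.03),(675,405)),((-.06,.1,.03),(35,290)),((0,.0575,.135),(150,156)),((0,-.0575,.135),(431,208)),
((.025,-.035,.135),(390,143)),((.025,-.08,.135),(492,157)),((-.025,-.08,.135),(472,276)),((-.025,-.035,.135),(370,260))]
side=[((.06,.1,.03),(34,447)),((-.06,.1,.03),(262,548)),((-.06,-.19,.03),(530,145)),((0,.0575,.135),(202,270))]
PT=np.array([t[1] for t in top])/6+[325,255]-.5; PS=np.array([t[1] for t in side])/7+[320,198]-.5
for use in ('both','top','side'):
    def f(v):
        a=(proj(T['top'],w(*v,[t[0] for t in top]))-PT).ravel(); b=(proj(T['side'],w(*v,[t[0] for t in side]))-PS).ravel()
        return {'both':np.r_[a,b],'top':a,'side':b}[use]
    r=least_squares(f,[.466,-.114,-.17],loss='soft_l1'); print(use,r.x.round(4),np.rad2deg(r.x[2]).round(2)); print(f(r.x).reshape(-1,2).round(1).tolist())
    if use=='both': vb=r.x
def g(a):
    P=[0+.055*np.sin(a[0]-.5),-.150,.052+.055*np.cos(a[0]-.5)]
    P=w(*vb,P); return np.r_[(proj(T['top'],P)-(np.array([638,291])/6+[325,255]-.5)).ravel(),(proj(T['side'],P)-(np.array([437,38])/7+[320,198]-.5)).ravel()]
r=least_squares(g,[.1]);print('lever',r.x,g(r.x).round(1))
it=[(vb,TEST)]
crop(T['top'],(388,290),(65,45),it,'pics/c_top_t.png',6)
crop(T['side'],(360,240),(60,50),it,'pics/c_side_t.png',6)
```

```text
both [ 0.4663 -0.114  -0.1953] -11.19
[[0.1, -0.4], [0.2, -0.7], [0.4, 0.3], [-2.3, 0.2], [-0.3, 0.6], [-0.1, 0.1], [-0.8, -0.9], [0.5, 0.0], [0.7, 0.7], [-0.8, 0.1], [-1.5, -1.2], [0.4, -0.2], [0.8, -2.1], [-0.0, 0.1]]
top [ 0.4664 -0.1143 -0.1969] -11.28
[[0.3, -0.5], [0.3, -0.7], [0.4, 0.4], [-2.2, 0.1], [-0.1, 0.5], [0.0, 0.1], [-0.7, -0.9], [0.7, 0.0], [0.8, 0.7], [-0.7, 0.1]]
side [ 0.4658 -0.1114 -0.1915] -10.97
[[-1.5, -0.4], [0.5, 0.5], [0.6, -1.7], [-0.1, 0.8]]
lever [0.1863515] [-0.4  0.  -0.2  0.1]
```

View pics/c_top_t.png

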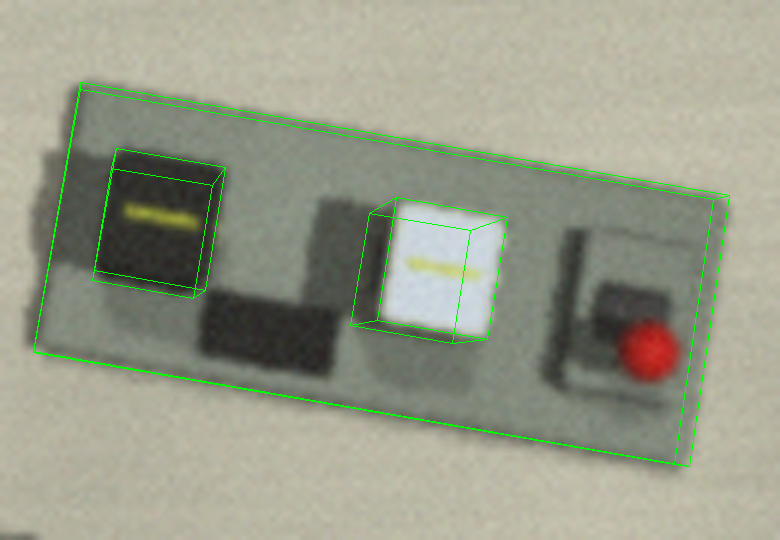

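View pics/c_side_t.png

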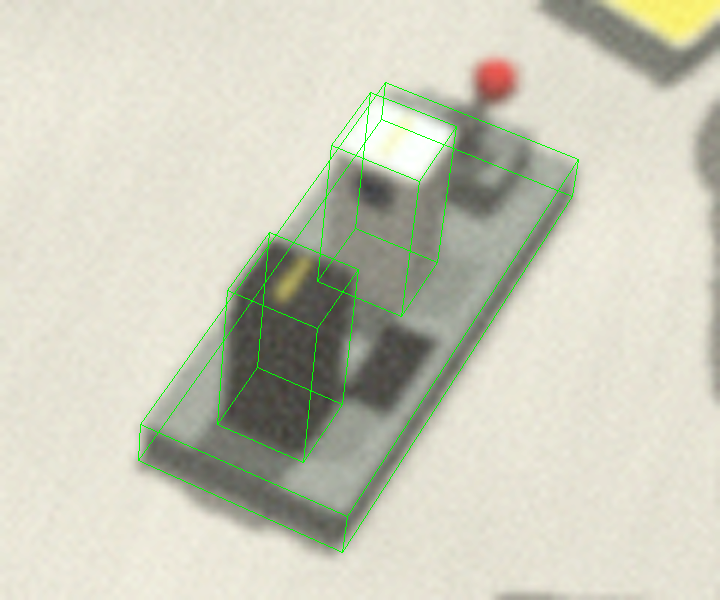

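```bash
cat >> h.py <<'E'
from scipy.spatial.transform import Rotation as Ro
TP=(.4662,-.1138,-.1953)
def rot(yaw): return Ro.from_euler('xyz',[np.pi,0,yaw])
def plan(legs):
    """legs: (pos,yaw,n)"""
    from cell import observe
    s=observe();p=np.array(s['tool_pos']);R=Ro.from_euler('xyz',s['tool_rot'])
    print('t',round(s['time'],2),'pos',p.round(4),'rpy',np.round(s['tool_rot'],3),'F',np.round(s['contact_force'],1),'open',round(s['opening'],4))
    for pos,yaw,n in legs:
        Rt=rot(yaw); rv=(R.inv()*Rt).as_rotvec()/n; d=(np.array(pos)-p)/n
        o=[]
        for i in range(n):
            off=R.inv().apply(d)*1000; o.append('{"offset":%s,"rotation":%s}'%(off.round(1).tolist(),rv.round(4).tolist())); p=p+d; R=R*Ro.from_rotvec(rv)
        print(',\n'.join(o)); print('---')
E
python3 - <<'E'
from h import *
P=w(*TP,[[-.070,-.15,.27],[-.070,-.15,.158]])
plan([(P[0],-.1953,10),(P[1],-.1953,4)])
E
```

```text
t 1.1 pos [ 0.1971 -0.4866  0.2923] rpy [3.141 0.    0.385] F [-0.2  0.3  0.6] open 0.0915
{"offset":[24.9, -15.7, 2.2],"rotation":[0.0, 0.0, 0.058]},
{"offset":[23.9, -17.2, 2.2],"rotation":[0.0, 0.0, 0.058]},
{"offset":[22.9, -18.5, 2.2],"rotation":[0.0, 0.0, 0.058]},
{"offset":[21.8, -19.8, 2.2],"rotation":[0.0, 0.0, 0.058]},
{"offset":[20.6, -21.0, 2.2],"rotation":[0.0, 0.0, 0.058]},
{"offset":[19.3, -22.2, 2.2],"rotation":[0.0, 0.0, 0.058]},
{"offset":[18.0, -23.3, 2.2],"rotation":[0.0, 0.0, 0.058]},
{"offset":[16.6, -24.3, 2.2],"rotation":[0.0, 0.0, 0.058]},
{"offset":[15.2, -25.2, 2.2],"rotation":[0.0, 0.0, 0.058]},
{"offset":[13.7, -26.0, 2.2],"rotation":[0.0, 0.0, 0.058]}
---
{"offset":[0.0, 0.0, 28.0],"rotation":[0.0, 0.0, 0.0]},
{"offset":[0.0, 0.0, 28.0],"rotation":[0.0, 0.0, 0.0]},
{"offset":[0.0, 0.0, 28.0],"rotation":[0.0, 0.0, 0.0]},
{"offset":[0.0, 0.0, 28.0],"rotation":[0.0, 0.0, 0.0]}
---
```

Call:
apply_moves:
  motion:
    - {"offset":[25,-16,2],"rotation":[0,0,0.058]}
    - {"offset":[24,-17,2],"rotation":[0,0,0.058]}
    - {"offset":[23,-18.5,2],"rotation":[0,0,0.058]}
    - {"offset":[22,-20,2],"rotation":[0,0,0.058]}
    - {"offset":[20.5,-21,2],"rotation":[0,0,0.058]}
    - {"offset":[19.5,-22,2],"rotation":[0,0,0.058]}
    - {"offset":[18,-23,2],"rotation":[0,0,0.058]}
    - {"offset":[16.5,-24,2],"rotation":[0,0,0.058]}
    - {"offset":[15,-25,2],"rotation":[0,0,0.058]}
    - {"offset":[14,-26,2],"rotation":[0,0,0.058]}
  grip: 1
  grip_force: 10

```text
time: 1.93
tool_pos: [0.3755, -0.2452, 0.2711]
tool_rot: [3.137, -0.002, -0.232]
contact_force: [0.7, -0.2, -0.6]
opening: 0.0301
```

Run:
```python
from h import *
P=w(*TP,[[-.070,-.15,.27],[-.070,-.15,.158]])
plan([(P[0],-.1953,2),(P[1],-.1953,4)])
```

```text
t 1.93 pos [ 0.3755 -0.2452  0.2711] rpy [ 3.137e+00 -2.000e-03 -2.320e-01] F [ 0.7 -0.2 -0.6] open 0.0301
{"offset":[-3.2, 1.9, 0.6],"rotation":[0.0023, -0.0011, -0.0184]},
{"offset":[-3.2, 1.8, 0.6],"rotation":[0.0023, -0.0011, -0.0184]}
---
{"offset":[0.0, -0.0, 28.0],"rotation":[0.0, 0.0, -0.0]},
{"offset":[0.0, -0.0, 28.0],"rotation":[0.0, 0.0, -0.0]},
{"offset":[0.0, -0.0, 28.0],"rotation":[0.0, 0.0, -0.0]},
{"offset":[0.0, -0.0, 28.0],"rotation":[0.0, 0.0, -0.0]}
---
```

Call:
apply_moves:
  motion:
    - {"offset":[-3,2,0.5],"rotation":[0,0,-0.018]}
    - {"offset":[-3,2,0.5],"rotation":[0,0,-0.018]}
    - {"offset":[0,0,28],"rotation":[0,0,0]}
    - {"offset":[0,0,28],"rotation":[0,0,0]}
    - {"offset":[0,0,28],"rotation":[0,0,0]}
    - {"offset":[0,0,26],"rotation":[0,0,0]}
    - {"offset":[0,0,0],"rotation":[0,0,0]}

```text
time: 2.52
tool_pos: [0.3707, -0.2483, 0.1592]
tool_rot: [3.132, -0.01, -0.183]
contact_force: [-1.1, 1.2, -0.5]
opening: 0.0003
```

Run:
```python
from h import *
from cell import *
P=w(*TP,[[-.04,-.15,.158],[.002,-.15,.158]])
plan([(P[0],-.1953,2),(P[1],-.1953,6)])
p=read_camera('top');crop(p,(410,290),(60,50),[],'pics/d.png',6)
```

```text
t 2.52 pos [ 0.3707 -0.2483  0.1592] rpy [ 3.132 -0.01  -0.183] F [-1.1  1.2 -0.5] open 0.0003
{"offset":[13.8, -0.1, 0.7],"rotation":[0.0047, -0.0051, 0.0061]},
{"offset":[13.8, -0.2, 0.7],"rotation":[0.0047, -0.0051, 0.0061]}
---
{"offset":[7.0, 0.0, 0.0],"rotation":[-0.0, -0.0, -0.0]},
{"offset":[7.0, 0.0, 0.0],"rotation":[-0.0, -0.0, -0.0]},
{"offset":[7.0, 0.0, 0.0],"rotation":[-0.0, -0.0, -0.0]},
{"offset":[7.0, 0.0, 0.0],"rotation":[-0.0, -0.0, -0.0]},
{"offset":[7.0, 0.0, 0.0],"rotation":[-0.0, -0.0, -0.0]},
{"offset":[7.0, 0.0, 0.0],"rotation":[-0.0, -0.0, -0.0]}
---
```

View pics/d.png

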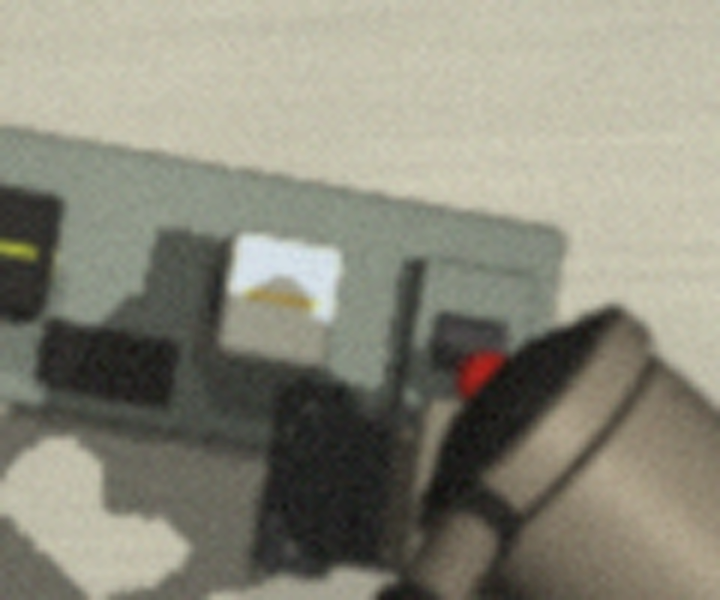

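The gripper is behind the knob (red at crop (482,375)), so I'll push.

Call:
apply_moves:
  motion:
    - {"offset":[14,0,0.5],"rotation":[0.005,-0.005,0.006]}
    - {"offset":[14,0,0.5],"rotation":[0.005,-0.005,0.006]}
    - {"offset":[8,0,0],"rotation":[0,0,0]}
    - {"offset":[8,0,0],"rotation":[0,0,0]}
    - {"offset":[8,0,0],"rotation":[0,0,0]}
    - {"offset":[8,0,0],"rotation":[0,0,0]}
    - {"offset":[6,0,0],"rotation":[0,0,0]}
    - {"offset":[0,0,0],"rotation":[0,0,0]}

```text
time: 3.23
tool_pos: [0.4384, -0.2667, 0.1683]
tool_rot: [3.137, -0.006, -0.196]
contact_force: [-0.6, -0.1, 0.8]
opening: 0.0004
```

Run:
```python
from h import *
from cell import *
P=w(*TP,[[.005,-.15,.158]])
plan([(P[0],-.1953,2)])
p=read_camera('side');crop(p,(370,225),(60,45),[(TP,TEST)],'pics/e.png',6)
```

```text
t 3.23 pos [ 0.4384 -0.2667  0.1683] rpy [ 3.137 -0.006 -0.196] F [-0.6 -0.1  0.8] open 0.0004
{"offset":[1.3, -2.7, 5.1],"rotation":[0.0021, -0.003, -0.0004]},
{"offset":[1.3, -2.7, 5.1],"rotation":[0.0021, -0.003, -0.0004]}
---
```

View pics/e.png

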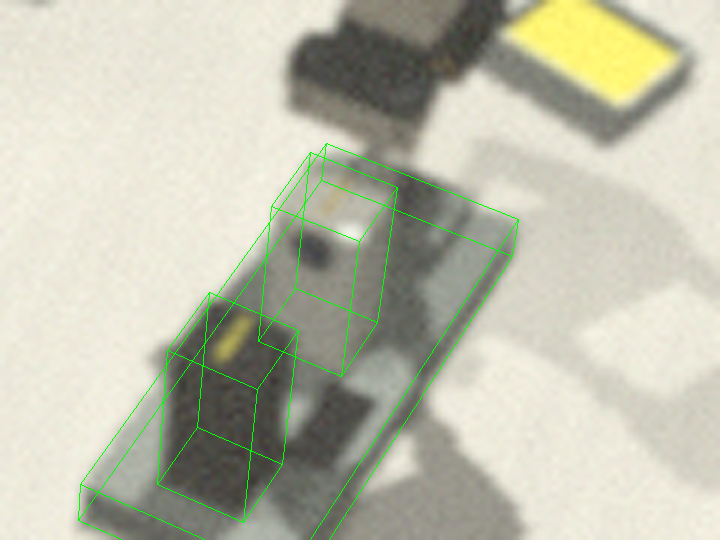

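Call:
apply_moves:
  motion:
    - {"offset":[3,-2,2],"rotation":[0.002,-0.002,0]}
    - {"offset":[4,-1,2],"rotation":[0,0,0]}
    - {"offset":[4,0,1],"rotation":[0,0,0]}
    - {"offset":[2,0,0],"rotation":[0,0,0]}

```text
time: 3.62
tool_pos: [0.441, -0.2628, 0.1635]
tool_rot: [-3.14, 0.024, -0.193]
contact_force: [-4.3, 0.3, 2.1]
opening: 0.0005
```

Run:
```python
from h import *
P=w(*TP,[[.005,-.15,.158]])
plan([(P[0],-.1953,2)])
```

```text
t 3.62 pos [ 0.441  -0.2628  0.1635] rpy [-3.14   0.024 -0.193] F [-4.3  0.3  2.1] open 0.0005
{"offset":[0.5, -0.5, 2.7],"rotation":[-0.0008, 0.0121, 0.0013]},
{"offset":[0.4, -0.5, 2.8],"rotation":[-0.0008, 0.0121, 0.0013]}
---
```

Force is building at the stop. I'll back off, go up and look.

Call:
apply_moves:
  motion:
    - {"offset":[0,0,0],"rotation":[0,0,0]}
    - {"offset":[0,0,0],"rotation":[0,0,0]}
    - {"offset":[-25,0,0],"rotation":[0,0.01,0]}
    - {"offset":[-35,0,0],"rotation":[0,0.01,0]}
    - {"offset":[-10,0,-35],"rotation":[0,0,0]}
    - {"offset":[0,0,-40],"rotation":[0,0,0]}
    - {"offset":[0,0,-30],"rotation":[0,0,0]}
  grip: 0

```text
time: 4.2
tool_pos: [0.3658, -0.2442, 0.2639]
tool_rot: [-3.128, 0.018, -0.192]
contact_force: [1.2, -1.6, 1.1]
opening: 0.0423
```

Run:
```python
from h import *
from cell import *
plan([])
p=read_camera('side');crop(p,(370,225),(60,45),[(TP,TEST)],'pics/f.png',6)
q=read_camera('top');crop(q,(410,290),(60,45),[(TP,TEST)],'pics/f2.png',6)
print(tip_of('lamp_lever_tip',p)); print(tip_of('lamp_lever_tip',q))
a=np.array([.2,.8,1.0]); L=w(*TP,np.c_[.055*np.sin(a-.5),-.15+0*a,.052+.055*np.cos(a-.5)]);print(L,proj(p,L),proj(q,L))
```

```text
t 4.2 pos [ 0.3658 -0.2442  0.2639] rpy [-3.128  0.018 -0.192] F [ 1.2 -1.6  1.1] open 0.0423
[{'location': [0.4605, -0.2661, 0.1034], 'score': 0.59}]
[{'location': [0.4641, -0.266, 0.0995], 'score': 0.57}]
[[ 0.42114625 -0.25779423  0.10454351]
 [ 0.4530355  -0.26410261  0.10454351]
 [ 0.462958   -0.2660655   0.10026704]] [[381.52571348 202.93863978]
 [372.43534264 199.36724784]
 [369.50807629 199.20657875]] [[430.4675064  302.77302157]
 [432.41024267 289.77287995]
 [432.65300114 285.82652042]]
```

View pics/f.png

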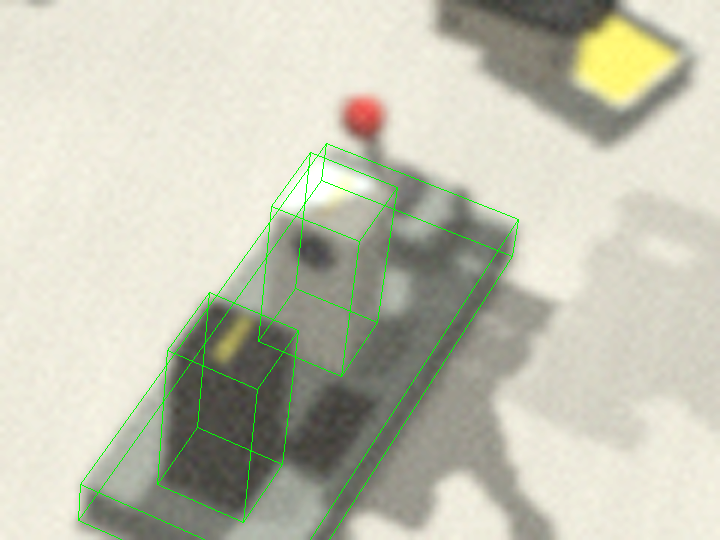

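View pics/f2.png

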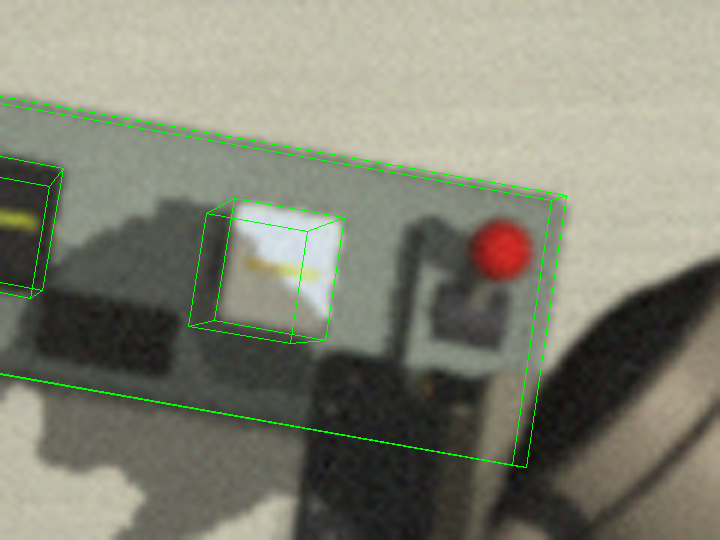

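Run:
```python
from h import *
from scipy import ndimage
from scipy.optimize import least_squares
T=pickle.load(open('T.pkl','rb'))
O={}
for n,(x0,y0,x1,y1) in (('top',(195,240,270,325)),('side',(270,320,355,370))):
    im=T[n]['img'][y0:y1,x0:x1].astype(int);r,g,b=im[...,0],im[...,1],im[...,2]
    for c,m in(('blue',b-r),('red',r-b)):
        m=np.clip(m-25,0,None);ys,xs=np.mgrid[y0:y1,x0:x1];l,k=ndimage.label(m>0);s=1+np.argmax(ndimage.sum(m,l,range(1,k+1)));m=m*(l==s)
        O[n,c]=np.array([(xs*m).sum(),(ys*m).sum()])/m.sum();print(n,c,O[n,c].round(2),(m>0).sum())
for c in('blue','red'):
    # predicted visible cap centroid: cap box (top face center + some side) ~ z .093
    f=lambda v:np.r_[(proj(T['top'],[[v[0],v[1],.095]])[0]-O['top',c]),(proj(T['side'],[[v[0],v[1],.0925]])[0]-O['side',c])]
    r=least_squares(f,[.48,.25]);print(c,r.x.round(4),r.fun.round(2))
```

```text
top blue [226.07 283.15] 72
top red [217.82 265.45] 79
side blue [314.08 331.09] 53
side red [295.61 332.67] 69
blue [0.48   0.2548] [-1.66  0.33  0.22 -2.08]
red [0.5251 0.2758] [-1.55  0.34  0.17 -1.92]
```

Run:
```python
from h import *
from scipy.optimize import least_squares
T=pickle.load(open('T.pkl','rb'))
O={('top','blue'):[226.07,283.15],('top','red'):[217.82,265.45],('side','blue'):[314.08,331.09],('side','red'):[295.61,332.67]}
for c in('blue','red'):
    f=lambda v:np.r_[(proj(T['top'],[v])[0]-O['top',c]),(proj(T['side'],[v])[0]-O['side',c])]
    r=least_squares(f,[.48,.25,.09]);print(c,r.x.round(4),r.fun.round(2))
# rack corners, top view crop (x0=191,y0=239,s=6), side (269,305)
def fit(z): pass
top=[((.0825,.03,.03),(0,0))]
for pose in [(.4838,.253,np.deg2rad(24.4)),(.4815,.2535,np.deg2rad(24.8))]:
    it=[(pose,RACK)]
    t='%d'%(pose[0]*1e4)
    crop(T['top'],(231,284),(40,45),it,f'pics/g_top_{t}.png',6)
    crop(T['side'],(314,340),(45,35),it,f'pics/g_side_{t}.png',6)
a=[cv2.imread(f'pics/g_{n}_{t}.png') for n in('top','side') for t in('4838','4815')]
a=[cv2.resize(i,(400,int(i.shape[0]*400/i.shape[1]))) for i in a]
cv2.imwrite('pics/g1.png',np.hstack(a[:2]));cv2.imwrite('pics/g2.png',np.hstack(a[2:]))
```

```text
blue [0.4812 0.2539 0.0801] [ 0.03  0.15 -0.16 -0.03]
red [0.5266 0.2751 0.0812] [ 0.04  0.22 -0.23 -0.05]
```

View pics/g1.png

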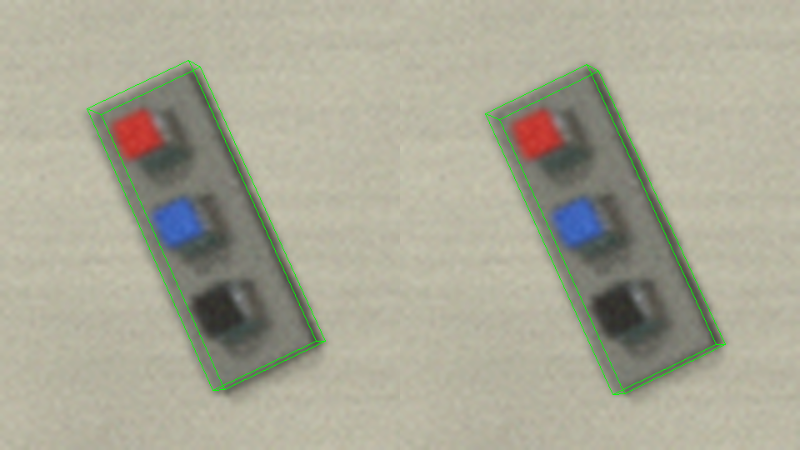

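View pics/g2.png

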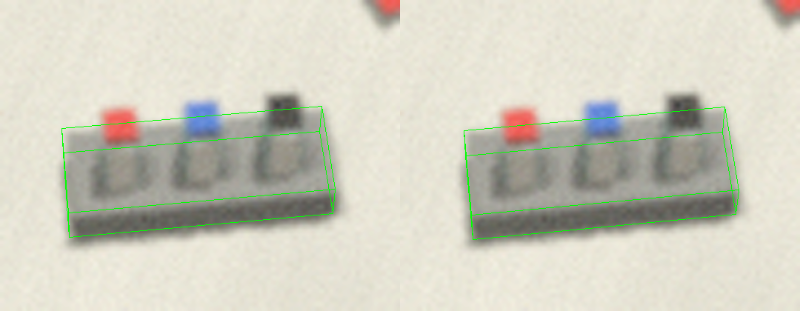

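```bash
cat >> h.py <<'E'
CX,CY,CYAW=.4813,.2538,.436
E
python3 - <<'E'
from h import *
plan([((CX,CY,.24),CYAW,15)])
E
```

```text
t 4.4 pos [ 0.3671 -0.245   0.2629] rpy [-3.13   0.015 -0.191] F [-0.  -0.6 -1.1] open 0.0586
{"offset":[1.2, -34.1, 1.9],"rotation":[-0.001, 0.0007, -0.0418]},
{"offset":[2.6, -34.0, 1.9],"rotation":[-0.001, 0.0007, -0.0418]},
{"offset":[4.0, -33.9, 1.8],"rotation":[-0.001, 0.0007, -0.0418]},
{"offset":[5.4, -33.7, 1.8],"rotation":[-0.001, 0.0007, -0.0418]},
{"offset":[6.8, -33.4, 1.8],"rotation":[-0.001, 0.0007, -0.0418]},
{"offset":[8.2, -33.1, 1.7],"rotation":[-0.001, 0.0007, -0.0418]},
{"offset":[9.6, -32.7, 1.7],"rotation":[-0.001, 0.0007, -0.0418]},
{"offset":[10.9, -32.3, 1.7],"rotation":[-0.001, 0.0007, -0.0418]},
{"offset":[12.3, -31.8, 1.7],"rotation":[-0.001, 0.0007, -0.0418]},
{"offset":[13.6, -31.3, 1.6],"rotation":[-0.001, 0.0007, -0.0418]},
{"offset":[14.9, -30.7, 1.6],"rotation":[-0.001, 0.0007, -0.0418]},
{"offset":[16.2, -30.0, 1.6],"rotation":[-0.001, 0.0007, -0.0418]},
{"offset":[17.4, -29.3, 1.6],"rotation":[-0.001, 0.0007, -0.0418]},
{"offset":[18.6, -28.6, 1.6],"rotation":[-0.001, 0.0007, -0.0418]},
{"offset":[19.8, -27.8, 1.5],"rotation":[-0.001, 0.0007, -0.0418]}
---
```

Call:
apply_moves:
  motion:
    - {"offset":[1,-34,1],"rotation":[-0.001,0.001,-0.042]}
    - {"offset":[2.5,-34,1],"rotation":[-0.001,0.001,-0.042]}
    - {"offset":[4,-34,1],"rotation":[-0.001,0.001,-0.042]}
    - {"offset":[5.5,-34,1],"rotation":[-0.001,0.001,-0.042]}
    - {"offset":[7,-33,1],"rotation":[-0.001,0.001,-0.042]}
    - {"offset":[8,-33,1],"rotation":[-0.001,0.001,-0.042]}
    - {"offset":[9.5,-33,1],"rotation":[-0.001,0.001,-0.042]}
    - {"offset":[11,-32,1],"rotation":[-0.001,0.001,-0.042]}
    - {"offset":[12,-32,1],"rotation":[-0.001,0.001,-0.042]}
    - {"offset":[13.5,-31,1],"rotation":[-0.001,0.001,-0.042]}
    - {"offset":[15,-30,1],"rotation":[-0.001,0.001,-0.042]}
    - {"offset":[16,-28,1],"rotation":[-0.001,0.001,-0.042]}
  grip: 0

```text
time: 5.4
tool_pos: [0.4547, 0.1658, 0.2362]
tool_rot: [-3.129, 0.018, 0.325]
contact_force: [0.4, -0.3, 0.0]
opening: 0.0917
```

Run:
```python
from h import *
plan([((CX,CY,.24),CYAW,5)])
```

```text
t 5.4 pos [0.4547 0.1658 0.2362] rpy [-3.129  0.018  0.325] F [ 0.4 -0.3  0. ] open 0.0917
{"offset":[10.6, -15.0, -0.8],"rotation":[-0.0027, 0.0035, -0.0222]},
{"offset":[11.0, -14.7, -0.8],"rotation":[-0.0027, 0.0035, -0.0222]},
{"offset":[11.3, -14.5, -0.8],"rotation":[-0.0027, 0.0035, -0.0222]},
{"offset":[11.6, -14.2, -0.8],"rotation":[-0.0027, 0.0035, -0.0222]},
{"offset":[11.9, -14.0, -0.8],"rotation":[-0.0027, 0.0035, -0.0222]}
---
```

Call:
apply_moves:
  motion:
    - {"offset":[10.5,-15,-1],"rotation":[-0.003,0.003,-0.022]}
    - {"offset":[11,-15,-1],"rotation":[-0.003,0.003,-0.022]}
    - {"offset":[11,-14.5,-1],"rotation":[-0.003,0.003,-0.022]}
    - {"offset":[11.5,-12,-1],"rotation":[-0.003,0.003,-0.022]}
    - {"offset":[7,-8,-1],"rotation":[-0.003,0.003,-0.022]}
    - {"offset":[0,0,0],"rotation":[0,0,0]}
    - {"offset":[0,0,0],"rotation":[0,0,0]}

```text
time: 5.98
tool_pos: [0.4763, 0.2559, 0.2279]
tool_rot: [-3.139, 0.019, 0.453]
contact_force: [-0.0, 0.5, -0.2]
opening: 0.0917
```

Run:
```python
from h import *
plan([((CX,CY,.24),CYAW,2),((CX,CY,.150),CYAW,4)])
```

```text
t 5.98 pos [0.4763 0.2559 0.2279] rpy [-3.139  0.019  0.453] F [-0.   0.5 -0.2] open 0.0917
{"offset":[1.7, 2.0, -6.1],"rotation":[-0.0013, 0.0095, 0.0086]},
{"offset":[1.7, 2.0, -6.1],"rotation":[-0.0013, 0.0095, 0.0086]}
---
{"offset":[0.0, 0.0, 22.5],"rotation":[-0.0, 0.0, 0.0]},
{"offset":[0.0, 0.0, 22.5],"rotation":[-0.0, 0.0, 0.0]},
{"offset":[0.0, 0.0, 22.5],"rotation":[-0.0, 0.0, 0.0]},
{"offset":[0.0, 0.0, 22.5],"rotation":[-0.0, 0.0, 0.0]}
---
```

Call:
apply_moves:
  motion:
    - {"offset":[2,2,0],"rotation":[-0.001,0.01,0.008]}
    - {"offset":[2,2,0],"rotation":[-0.001,0.01,0.008]}
    - {"offset":[0,0,25],"rotation":[0,0,0]}
    - {"offset":[0,0,25],"rotation":[0,0,0]}
    - {"offset":[0,0,20],"rotation":[0,0,0]}
    - {"offset":[0,0,0],"rotation":[0,0,0]}

```text
time: 6.48
tool_pos: [0.4833, 0.2489, 0.1565]
tool_rot: [3.141, -0.007, 0.427]
contact_force: [-1.8, -0.6, 0.4]
opening: 0.0917
```

Run:
```python
from h import *
plan([((CX,CY,.150),CYAW,2),((CX,CY,.103),CYAW,4)])
from cell import *
for i in range(3): plan([]); read_camera('top')
p=read_camera('side');crop(p,(314,330),(60,45),[],'pics/k.png',6)
```

```text
t 6.48 pos [0.4833 0.2489 0.1565] rpy [ 3.141 -0.007  0.427] F [-1.8 -0.6  0.4] open 0.0917
{"offset":[0.1, -2.6, 3.3],"rotation":[0.0005, -0.0037, -0.0046]},
{"offset":[0.1, -2.6, 3.3],"rotation":[0.0005, -0.0037, -0.0046]}
---
{"offset":[0.0, -0.0, 11.8],"rotation":[-0.0, 0.0, 0.0]},
{"offset":[0.0, -0.0, 11.8],"rotation":[-0.0, 0.0, 0.0]},
{"offset":[0.0, -0.0, 11.8],"rotation":[-0.0, 0.0, 0.0]},
{"offset":[0.0, -0.0, 11.8],"rotation":[-0.0, 0.0, 0.0]}
---
t 6.48 pos [0.4833 0.2489 0.1565] rpy [ 3.141 -0.007  0.427] F [-1.8 -0.6  0.4] open 0.0917
t 6.53 pos [0.4841 0.2492 0.1583] rpy [ 3.14  -0.01   0.427] F [-1.   0.6  0.7] open 0.0919
t 6.58 pos [0.4849 0.2498 0.1598] rpy [ 3.14  -0.012  0.427] F [1.  0.6 0.8] open 0.0915
```

View pics/k.png

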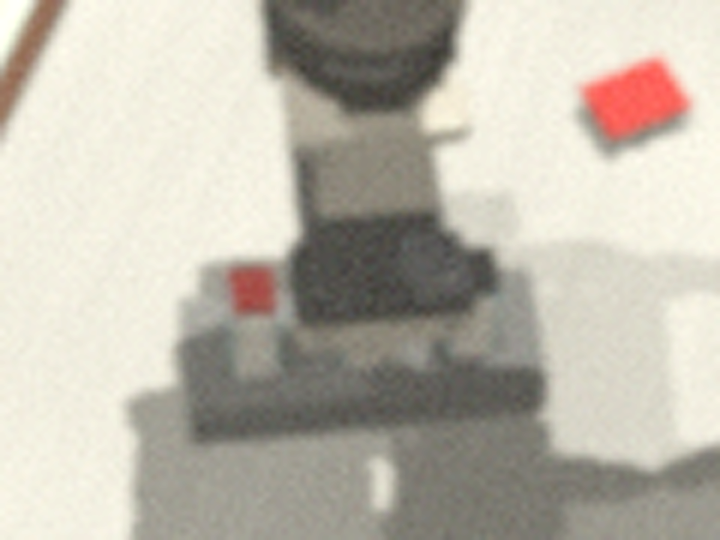

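Run:
```python
from h import *
from cell import *
for i in range(4): read_camera('top'); plan([])
plan([((CX,CY,.125),CYAW,4)])
```

```text
t 6.73 pos [0.4857 0.2506 0.1613] rpy [ 3.14  -0.016  0.428] F [ 0.2 -0.6  0.5] open 0.0919
t 6.78 pos [0.4856 0.2507 0.1613] rpy [ 3.14  -0.016  0.428] F [ 0.5 -0.   0.1] open 0.092
t 6.83 pos [0.4855 0.2508 0.1611] rpy [ 3.14  -0.016  0.429] F [-0.6  0.2  0.4] open 0.0917
t 6.88 pos [0.4853 0.2508 0.1609] rpy [ 3.14  -0.015  0.429] F [-0.8  0.3  0.6] open 0.0916
t 6.88 pos [0.4853 0.2508 0.1609] rpy [ 3.14  -0.015  0.429] F [-0.8  0.3  0.6] open 0.0916
{"offset":[-0.7, -1.1, 9.0],"rotation":[0.0004, -0.0038, -0.0018]},
{"offset":[-0.7, -1.1, 9.0],"rotation":[0.0004, -0.0038, -0.0018]},
{"offset":[-0.7, -1.1, 9.0],"rotation":[0.0004, -0.0038, -0.0018]},
{"offset":[-0.6, -1.1, 9.0],"rotation":[0.0004, -0.0038, -0.0018]}
---
```

Call:
apply_moves:
  motion:
    - {"offset":[-1,-1,10],"rotation":[0,-0.004,-0.002]}
    - {"offset":[-1,-1,10],"rotation":[0,-0.004,-0.002]}
    - {"offset":[-1,-1,8],"rotation":[0,-0.004,-0.002]}
    - {"offset":[-0.5,-1,6],"rotation":[0,-0.004,-0.002]}
    - {"offset":[0,0,3],"rotation":[0,0,0]}

```text
time: 7.3
tool_pos: [0.4807, 0.2538, 0.1218]
tool_rot: [3.14, -0.001, 0.438]
contact_force: [-0.2, -0.4, -0.6]
opening: 0.092
```

Run:
```python
from h import *
from cell import *
for i in range(6): read_camera('top')
plan([((CX,CY,.105),CYAW,2)])
```

```text
t 7.6 pos [0.4817 0.2538 0.1237] rpy [ 3.139 -0.004  0.438] F [-0.4 -0.4  0.2] open 0.0917
{"offset":[-0.2, -0.1, 9.4],"rotation":[0.0011, -0.0021, 0.0008]},
{"offset":[-0.2, -0.1, 9.4],"rotation":[0.0011, -0.0021, 0.0008]}
---
```

Well aligned. I'll go down to about z 0.104.

Call:
apply_moves:
  motion:
    - {"offset":[-0.2,0,7],"rotation":[0.001,-0.002,0]}
    - {"offset":[-0.2,0,7],"rotation":[0.001,-0.002,0]}
    - {"offset":[0,0,4],"rotation":[0,0,0]}
    - {"offset":[0,0,2],"rotation":[0,0,0]}

```text
time: 7.93
tool_pos: [0.4822, 0.2538, 0.1033]
tool_rot: [3.141, -0.003, 0.437]
contact_force: [-0.3, -1.0, -0.5]
opening: 0.0918
```

Run:
```python
from h import *
from cell import *
for i in range(6): read_camera('top')
plan([((CX,CY,.103),CYAW,1)])
p=read_camera('side');crop(p,(314,330),(60,45),[],'pics/l.png',6)
```

```text
t 8.23 pos [0.4826 0.254  0.1043] rpy [ 3.141 -0.004  0.438] F [ 0.9  0.3 -0.6] open 0.0916
{"offset":[-1.3, -0.4, 1.3],"rotation":[0.0004, -0.0044, 0.0015]}
---
```

View pics/l.png

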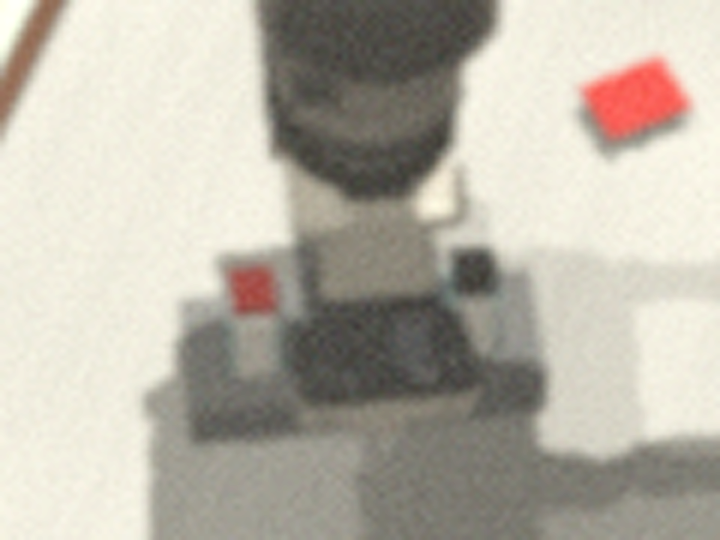

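Call:
apply_moves:
  motion:
    - {"offset":[-1.3,-0.4,0.5],"rotation":[0,-0.004,0.001]}
    - {"offset":[0,0,0],"rotation":[0,0,0]}
    - {"offset":[0,0,0],"rotation":[0,0,0]}
    - {"offset":[0,0,0],"rotation":[0,0,0]}
    - {"offset":[0,0,0],"rotation":[0,0,0]}
    - {"offset":[0,0,0],"rotation":[0,0,0]}
    - {"offset":[0,0,0],"rotation":[0,0,0]}
    - {"offset":[0,0,0],"rotation":[0,0,0]}
    - {"offset":[0,0,0],"rotation":[0,0,0]}
    - {"offset":[0,0,0],"rotation":[0,0,0]}
    - {"offset":[0,0,0],"rotation":[0,0,0]}
    - {"offset":[0,0,0],"rotation":[0,0,0]}
  grip: 1
  grip_force: 15

```text
time: 9.28
tool_pos: [0.4814, 0.254, 0.1046]
tool_rot: [3.141, -0.002, 0.436]
contact_force: [1.0, -0.3, -0.2]
opening: 0.0236
```

Run:
```python
from h import *
from cell import *
plan([])
for i in range(4): read_camera('top')
plan([((CX,CY,.103),CYAW,1)])
```

```text
t 9.28 pos [0.4814 0.254  0.1046] rpy [ 3.141e+00 -2.000e-03  4.360e-01] F [ 1.  -0.3 -0.2] open 0.0236
t 9.48 pos [0.4814 0.254  0.1046] rpy [ 3.141e+00 -2.000e-03  4.360e-01] F [ 0.6  0.1 -0.5] open 0.0238
{"offset":[-0.1, 0.1, 1.6],"rotation":[0.0006, -0.0016, 0.0004]}
---
```

Call:
apply_moves:
  motion:
    - {"offset":[0,0,-6],"rotation":[0,0,0]}
    - {"offset":[0,0,-8],"rotation":[0,0,0]}
    - {"offset":[0,0,-10],"rotation":[0,0,0]}
    - {"offset":[0,0,-12],"rotation":[0,0,0]}
    - {"offset":[0,0,-15],"rotation":[0,0,0]}
    - {"offset":[0,0,-20],"rotation":[0,0,0]}
    - {"offset":[0,0,-20],"rotation":[0,0,0]}
    - {"offset":[0,0,-15],"rotation":[0,0,0]}
    - {"offset":[0,0,-10],"rotation":[0,0,0]}
  grip_force: 20

```text
time: 10.23
tool_pos: [0.48, 0.2535, 0.2302]
tool_rot: [3.141, 0.001, 0.436]
contact_force: [0.1, 0.1, -0.2]
opening: 0.0244
```

Run:
```python
from h import *
from cell import *
for i in range(3): read_camera('top')
q=read_camera('top');p=read_camera('side');crop(p,(314,320),(60,45),[],'pics/m.png',6);crop(q,(240,280),(50,45),[],'pics/m2.png',6)
B=w(*TP,[[0,0,.27]])[0]
plan([(B,TP[2]+np.pi/2,12)])
```

```text
t 10.48 pos [0.4793 0.2532 0.2268] rpy [3.142 0.005 0.436] F [ 0.4  1.1 -1. ] open 0.024
{"offset":[-13.9, 27.3, -3.5],"rotation":[-0.0002, 0.0004, -0.0783]},
{"offset":[-16.0, 26.1, -3.5],"rotation":[-0.0002, 0.0004, -0.0783]},
{"offset":[-18.0, 24.8, -3.5],"rotation":[-0.0002, 0.0004, -0.0783]},
{"offset":[-19.9, 23.3, -3.5],"rotation":[-0.0002, 0.0004, -0.0783]},
{"offset":[-21.6, 21.6, -3.5],"rotation":[-0.0002, 0.0004, -0.0783]},
{"offset":[-23.3, 19.9, -3.5],"rotation":[-0.0002, 0.0004, -0.0783]},
{"offset":[-24.8, 18.0, -3.5],"rotation":[-0.0002, 0.0004, -0.0783]},
{"offset":[-26.1, 16.0, -3.6],"rotation":[-0.0002, 0.0004, -0.0783]},
{"offset":[-27.3, 13.9, -3.6],"rotation":[-0.0002, 0.0004, -0.0783]},
{"offset":[-28.3, 11.8, -3.6],"rotation":[-0.0002, 0.0004, -0.0783]},
{"offset":[-29.1, 9.5, -3.6],"rotation":[-0.0002, 0.0004, -0.0783]},
{"offset":[-29.7, 7.2, -3.6],"rotation":[-0.0002, 0.0004, -0.0783]}
---
```

View pics/m.png

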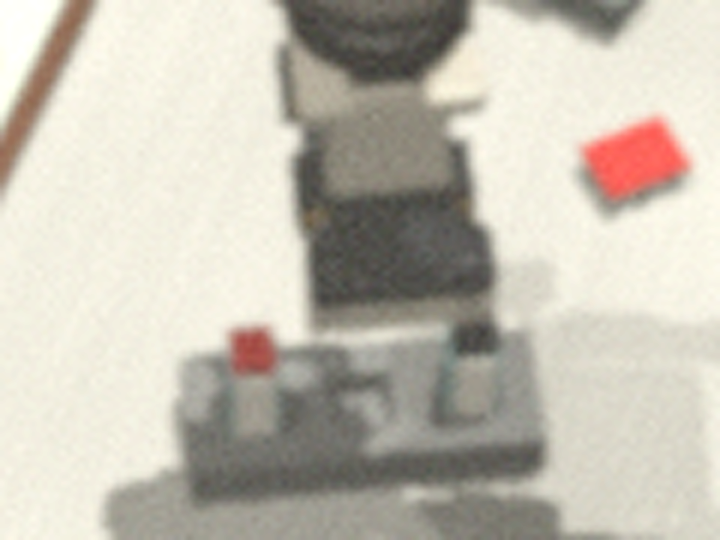

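The middle socket is empty and both spares are still in place. Now I'll carry the cell over the tester.

Call:
apply_moves:
  motion:
    - {"offset":[-9,18,-10],"rotation":[0,0,-0.052]}
    - {"offset":[-10,18,-10],"rotation":[0,0,-0.052]}
    - {"offset":[-11,17,-8],"rotation":[0,0,-0.052]}
    - {"offset":[-12,17,-5],"rotation":[0,0,-0.052]}
    - {"offset":[-13,16,-3],"rotation":[0,0,-0.052]}
    - {"offset":[-14,15,-2],"rotation":[0,0,-0.052]}
    - {"offset":[-14,15,0],"rotation":[0,0,-0.052]}
    - {"offset":[-15,14,0],"rotation":[0,0,-0.052]}
    - {"offset":[-16,13,0],"rotation":[0,0,-0.052]}
    - {"offset":[-16,12,0],"rotation":[0,0,-0.052]}
    - {"offset":[-17,11,0],"rotation":[0,0,-0.052]}
    - {"offset":[-18,10,0],"rotation":[0,0,-0.052]}

```text
time: 11.48
tool_pos: [0.4686, 0.0003, 0.2537]
tool_rot: [-3.115, 0.018, 1.097]
contact_force: [0.5, 0.5, -0.7]
opening: 0.0239
```

Run:
```python
from h import *
B=w(*TP,[[0,0,.27]])[0]
plan([(B,TP[2]+np.pi/2,10)])
```

```text
t 11.48 pos [4.686e-01 3.000e-04 2.537e-01] rpy [-3.115  0.018  1.097] F [ 0.5  0.5 -0.7] open 0.0239
{"offset":[-10.3, 5.0, -1.6],"rotation":[-0.0029, 0.0014, -0.0279]},
{"offset":[-10.4, 4.7, -1.6],"rotation":[-0.0029, 0.0014, -0.0279]},
{"offset":[-10.5, 4.4, -1.6],"rotation":[-0.0029, 0.0014, -0.0279]},
{"offset":[-10.7, 4.1, -1.6],"rotation":[-0.0029, 0.0014, -0.0279]},
{"offset":[-10.8, 3.8, -1.6],"rotation":[-0.0029, 0.0014, -0.0279]},
{"offset":[-10.9, 3.5, -1.6],"rotation":[-0.0029, 0.0014, -0.0279]},
{"offset":[-11.0, 3.2, -1.6],"rotation":[-0.0029, 0.0014, -0.0279]},
{"offset":[-11.0, 2.9, -1.6],"rotation":[-0.0029, 0.0014, -0.0279]},
{"offset":[-11.1, 2.6, -1.6],"rotation":[-0.0029, 0.0014, -0.0279]},
{"offset":[-11.2, 2.3, -1.6],"rotation":[-0.0029, 0.0014, -0.0279]}
---
```

Call:
apply_moves:
  motion:
    - {"offset":[-10,5,-6],"rotation":[-0.003,0.001,-0.028]}
    - {"offset":[-10.5,4.7,-6],"rotation":[-0.003,0.001,-0.028]}
    - {"offset":[-10.5,4.5,-4],"rotation":[-0.003,0.001,-0.028]}
    - {"offset":[-10.5,4,-2],"rotation":[-0.003,0.001,-0.028]}
    - {"offset":[-11,4,-1],"rotation":[-0.003,0.001,-0.028]}
    - {"offset":[-11,3.5,-1],"rotation":[-0.003,0.001,-0.028]}
    - {"offset":[-11,3,0],"rotation":[-0.003,0.001,-0.028]}
    - {"offset":[-11,3,0],"rotation":[-0.003,0.001,-0.028]}
    - {"offset":[-9,2,0],"rotation":[-0.003,0.001,-0.025]}
    - {"offset":[-5,1,0],"rotation":[0,0,-0.01]}

```text
time: 12.32
tool_pos: [0.4621, -0.1129, 0.2635]
tool_rot: [-3.115, 0.004, 1.367]
contact_force: [-0.1, 0.0, -0.1]
opening: 0.0237
```

Run:
```python
from h import *
from cell import *
for i in range(8): read_camera('top')
B=w(*TP,[[0,0,.26]])[0]
plan([(B,TP[2]+np.pi/2,3)])
p=read_camera('side');crop(p,(360,240),(60,50),[],'pics/n.png',6)
q=read_camera('top');crop(q,(388,290),(65,45),[(TP,TEST)],'pics/n2.png',6)
for s in (p,q):print(tip_of('cell_center',s),tip_of('lamp_lever_tip',s))
```

```text
t 12.72 pos [ 0.4626 -0.1117  0.2645] rpy [-3.117  0.004  1.367] F [-0.7  0.3 -0.3] open 0.024
{"offset":[-0.5, 1.4, 1.5],"rotation":[-0.0083, 0.0013, -0.0029]},
{"offset":[-0.5, 1.3, 1.5],"rotation":[-0.0083, 0.0013, -0.0029]},
{"offset":[-0.5, 1.3, 1.5],"rotation":[-0.0083, 0.0013, -0.0029]}
---
[{'location': [0.4638, -0.1132, 0.2133], 'score': 0.58}] [{'location': [0.7482, 0.2368, 0.0056], 'score': 0.6}]
[{'location': [0.4627, -0.2671, 0.1014], 'score': 0.3}] [{'location': [0.464, -0.2687, 0.1018], 'score': 0.54}]
```

View pics/n.png

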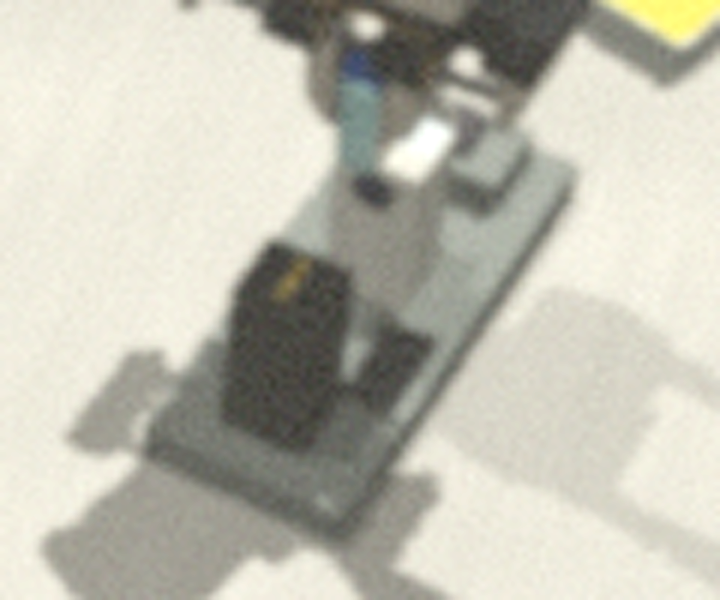

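View pics/n2.png

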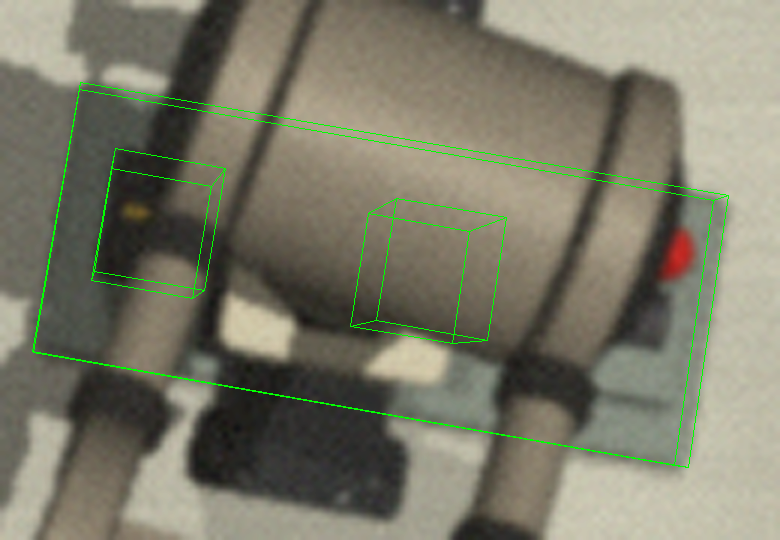

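Call:
apply_moves:
  motion:
    - {"offset":[-0.5,1.4,2],"rotation":[-0.008,0.001,-0.003]}
    - {"offset":[-0.5,1.3,2],"rotation":[-0.008,0.001,-0.003]}
    - {"offset":[-0.5,1.3,4],"rotation":[-0.008,0.001,-0.003]}
    - {"offset":[0,0,7],"rotation":[0,0,0]}
    - {"offset":[0,0,9],"rotation":[0,0,0]}
    - {"offset":[0,0,6],"rotation":[0,0,0]}
    - {"offset":[0,0,3],"rotation":[0,0,0]}

```text
time: 13.6
tool_pos: [0.4666, -0.1147, 0.2289]
tool_rot: [3.138, 0.001, 1.376]
contact_force: [-0.2, -0.0, 0.3]
opening: 0.0237
```

Run:
```python
from h import *
from cell import *
for i in range(8): read_camera('top')
B=w(*TP,[[0,0,.1696]])[0]
plan([(B,TP[2]+np.pi/2,8)])
```

```text
t 14.0 pos [ 0.4671 -0.1149  0.2305] rpy [3.136e+00 1.000e-03 1.376e+00] F [-0.5  1.4 -0.3] open 0.0238
{"offset":[0.1, -0.2, 7.6],"rotation":[0.0007, 0.0002, 0.0001]},
{"offset":[0.1, -0.2, 7.6],"rotation":[0.0007, 0.0002, 0.0001]},
{"offset":[0.1, -0.2, 7.6],"rotation":[0.0007, 0.0002, 0.0001]},
{"offset":[0.1, -0.2, 7.6],"rotation":[0.0007, 0.0002, 0.0001]},
{"offset":[0.1, -0.2, 7.6],"rotation":[0.0007, 0.0002, 0.0001]},
{"offset":[0.1, -0.2, 7.6],"rotation":[0.0007, 0.0002, 0.0001]},
{"offset":[0.1, -0.2, 7.6],"rotation":[0.0007, 0.0002, 0.0001]},
{"offset":[0.1, -0.1, 7.6],"rotation":[0.0007, 0.0002, 0.0001]}
---
```

Call:
apply_moves:
  motion:
    - {"offset":[0.1,-0.2,8],"rotation":[0.001,0,0]}
    - {"offset":[0.1,-0.2,8],"rotation":[0.001,0,0]}
    - {"offset":[0.1,-0.2,8],"rotation":[0.001,0,0]}
    - {"offset":[0.1,-0.2,8],"rotation":[0.001,0,0]}
    - {"offset":[0.1,-0.2,8],"rotation":[0.001,0,0]}
    - {"offset":[0.1,-0.2,7],"rotation":[0,0,0]}
    - {"offset":[0,0,5],"rotation":[0,0,0]}
    - {"offset":[0,0,2],"rotation":[0,0,0]}

```text
time: 14.67
tool_pos: [0.4659, -0.114, 0.1707]
tool_rot: [3.141, 0.001, 1.377]
contact_force: [-0.1, -0.8, -0.9]
opening: 0.0237
```

Run:
```python
from h import *
from cell import *
for i in range(8): read_camera('top')
B=w(*TP,[[0,0,.1696]])[0]
plan([(B,TP[2]+np.pi/2,2)])
p=read_camera('side')
q=read_camera('top')
Bc=[box(-.012,.012,-.012,.012,.08,.15)]
crop(p,(360,240),(60,50),[(TP,Bc)],'pics/o.png',6)
crop(p,(360,240),(60,50),[],'pics/o1.png',6)
for s in (p,q):print(tip_of('cell_center',s),tip_of('lamp_lever_tip',s),tip_of('beam',s))
```

```text
t 15.07 pos [ 0.4665 -0.1142  0.1723] rpy [3.139e+00 2.000e-03 1.377e+00] F [-0.3  0.2 -1.1] open 0.0236
{"offset":[0.2, -0.2, 1.4],"rotation":[0.0014, 0.0009, 0.0006]},
{"offset":[0.2, -0.2, 1.4],"rotation":[0.0014, 0.0009, 0.0006]}
---
[{'location': [0.4689, -0.1175, 0.1208], 'score': 0.39}] [{'location': [0.7527, -0.0868, -0.0002], 'score': 0.24}] [{'location': [0.4669, -0.1149, 0.1178], 'score': 0.65}]
[] [{'location': [0.4627, -0.2688, 0.1005], 'score': 0.57}] [{'location': [0.6564, 0.4466, -0.0035], 'score': 0.21}]
```

View pics/o.png

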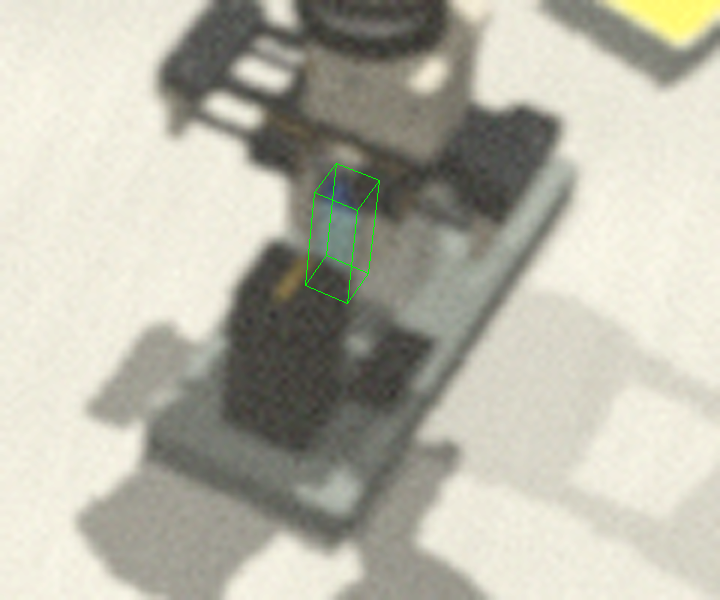

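View pics/o1.png

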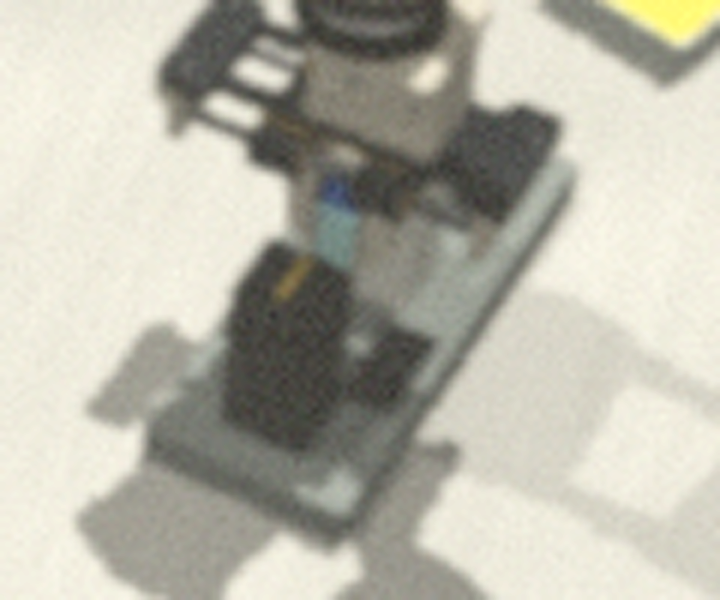

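The cell's window matches the projected target box to within about 1 px. One last small height correction, then I'll settle.

Call:
apply_moves:
  motion:
    - {"offset":[0.2,0,1.8],"rotation":[0.001,0.001,0]}
    - {"offset":[0,0,1.5],"rotation":[0,0,0]}
    - {"offset":[0,0,1],"rotation":[0,0,0]}
    - {"offset":[0,0,0],"rotation":[0,0,0]}
    - {"offset":[0,0,0],"rotation":[0,0,0]}

```text
time: 15.88
tool_pos: [0.4663, -0.1139, 0.167]
tool_rot: [3.141, 0.0, 1.377]
contact_force: [0.7, -0.3, -0.5]
opening: 0.0241
```

Run:
```python
from h import *
from cell import *
for i in range(10): read_camera('top')
B=w(*TP,[[0,0,.1696]])[0]
plan([(B,TP[2]+np.pi/2,1)])
print(np.abs(observe()['qvel']).max())
p=read_camera('side');q=read_camera('top')
cv2.imwrite('pics/z1.png',p['img'][:,:,::-1]);cv2.imwrite('pics/z2.png',q['img'][:,:,::-1])
for n in ['cell_center','spare_red_center','spare_grey_center','lamp_lever_tip']:
  print(n,[[ (r['location'],r['score']) for r in tip_of(n,s)[:1]] for s in(p,q)])
```

```text
t 16.38 pos [ 0.4663 -0.1139  0.1672] rpy [3.141e+00 1.000e-03 1.377e+00] F [ 0.4 -0.1 -0.8] open 0.0234
{"offset":[0.1, -0.2, -2.4],"rotation":[0.0009, 0.0005, 0.0011]}
---
0.0015063324528710683
cell_center [[([0.4671, -0.1176, 0.1156], 0.55)], []]
spare_red_center [[([0.5247, 0.2761, 0.0484], 0.51)], [([0.5266, 0.2776, 0.0534], 0.53)]]
spare_grey_center [[([0.4384, 0.2341, 0.0522], 0.61)], [([0.4358, 0.238, 0.0494], 0.7)]]
lamp_lever_tip [[], [([0.4621, -0.2685, 0.0978], 0.67)]]
```

View pics/z1.png

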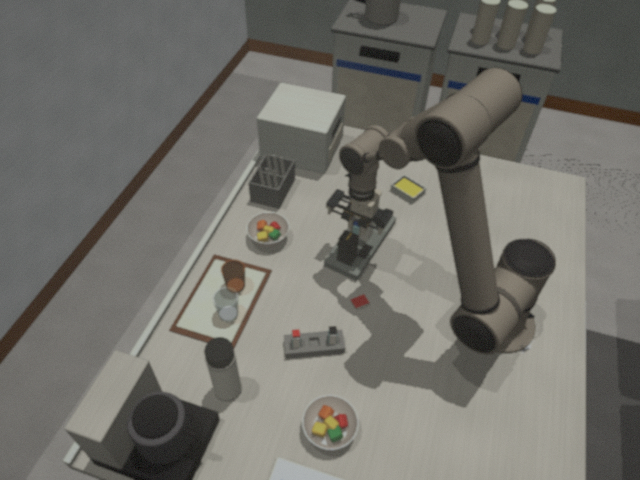

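Everything is in place and settled (cell at (352,232), spares at (296,335) and (333,332)), so I'm handing in.

Run:
```python
from cell import *
print(hand_in())
```

```text
the job is handed in; nothing more can be done
None
```

I switched the lamp on, lifted the blue-capped cell out of the rack by its frosted faces, and handed in with it held still between the two posts. Hand-in gave no verdict.

**Lever:** I pushed the knob over to its stop with the closed fingers. After the push, the knob's position in the pictures put the lever at about 0.96–1.0 rad. The top camera still showed it there just before hand-in.

**Position:** my last arm reading put the tool within 1 mm sideways of the beam point I fitted from the pictures. The yaw error was about 0.001 rad, the tool was upright, and the finger opening was 23–24 mm.

**Stillness:** the joints were practically still, at most 0.0015 rad/s. The force reading was under 1 N, so I saw no sign of the cell touching the tester.

**Other objects:** the networks placed both spare cells within about 4 mm of where they started. The side picture showed the flask, bowls, tumblers, jam pack and foil dish where they were before.

**Where checks disagreed or failed, all within tolerance:**
- **Height:** from the arm pose and the grip height, the cell's middle is about 2.4 mm low. The side-camera network put it at 0.1156 m, nearly exact.
- **Along the beam:** the same network reading was about 4 mm off along the beam.
- **Network gaps:** the top camera could not see the cell under the arm. In the side view the lever network found nothing in the last check, and gave wrong places with the arm over the tester.

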